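# Put the optics kit back in its cradles

### The arm

A 6-joint arm with a two-finger parallel gripper is mounted at the origin on the work surface. World frame = base frame: x ahead of the robot, y to its left, z up, the work surface at z = 0. Lengths are in m, angles in degrees, forces in N, time in s.
With the tool pointing down it reaches from about 0.375 to 0.9 m from the base axis. Payload 3.1 kg.
Tool frame: the origin (TCP) lies at the very end of the fingers, on their centre line; the grasp point (between the pads) lies behind it (bot.grip_depth is the z of the grasp point in the tool frame, in m); z points along the fingers, y is the direction in which the jaws open and shut (so a half turn about z gives the same grasp; the last joint's range is limited). The gripper opens to 87 mm and grips with 3 to 60 N. Pads are 19 mm wide; open, the fingers measure 117 mm over their backs; the gripper's body (75 mm by 190 mm) begins 51 mm behind the grasp point.
Start: joints at [-79.899, 30.224, 82.088, -0, 67.689, -10.227], TCP at [0.217, -0.586, 0.223] pointing down, gripper open.
Joint ranges: [-176.69, 176.69], [-43.24, 126.21], [12.49, 139.97], [-82, 262], [0, 151.66], [-163.58, 163.58]. Speed limits (degrees/s): [159.86, 159.86, 180, 180, 180, 180].

### API

Orientations are given as a 3x3 rotation matrix whose columns are the frame's x, y, z axes.
In Python, from rig import bot, vision gives the robot as it stands. The module is installed in compiled form; this text tells all that it offers.
- The arm moves only by the shell command python3 -m jog 'ROWS'. ROWS is JSON, a list of rows, each a list of 3 entries, a list of its own where there are three numbers: the shift along the tool's x, y, z in mm, then the turn, a rotation vector about the tool's x, y, z in degrees, then the closure, from 0 (fully open) to 1 (shut). In form: [[[dx, dy, dz], [wx, wy, wz], fingers], ...]. A call has 1 to 12 rows; each row is the pose to reach, as a shift and turn from the pose commanded when the call began, along the tool's axes at that moment; what a row does not reach only later rows make up. A row lasts 1/12 s, in which the tool goes at most 41.7 mm and 7.16 degrees, less where a joint would pass 70% of its speed; a pose out of reach is approached as far as the arm can. A call with a gripper value outside its range is refused whole. The fingers move at their own pace and stop on an object; the grip force is fixed at half the most. Time passes only in rows, so rows that repeat a pose let the fingers close. It gives the time, the measured TCP pose, the force and the opening at its end, in the units of the state.
- bot.read_state(): the state, without advancing time (a new reading comes with each control period).
- vision.capture(name): name is "side" or "top" or "wrist"; returns the picture (400x640x3 uint8, red, green, blue); there is no depth.
- vision.camera_info(name): a dict with "intrinsics" (3x3 intrinsics, pixels), "camera_from_world" (4x4, takes a point from world to camera coordinates); the wrist camera has in their place "mount" (4x4, takes a point from camera to tool coordinates, whose origin is the TCP and whose axes are the flange's). Camera axes: x right, y up, looking along -z (the intrinsics and any distortion apply to the point x, -y, -z); pixel columns grow to the right and rows downward; lengths in m; the calibration is good to about 2 mm. A picture is of the moment at which its call begins: read the wrist's pose just before it. camera_info takes no time and is no camera call.
- bot.hand_in(): hands the job in, once; it reports no verdict.
The state is a dict: "time_s": time; "joint_positions": joint angles; "qvel": joint speeds; "tau": joint torques, N m; "position": TCP position; "tcp_rot": TCP orientation; "force": force on the tool from outside, world axes, zero at the start; "moment": the same for the moment, N m; "opening": opening from 0.0 (shut) to 1.0 (fully open).
Only numpy, scipy, OpenCV 4.12 (cv2) and the standard library are available. Lean on these libraries where they do the work, as an engineer would, in place of code of your own. Each camera call takes 0.05 s, during which the arm holds its last target. There are 200 camera calls.

### The job

The experiment is over: put the four parts of the optics kit (large lens, small lens, aluminium bar, square sensor) away, each in the plywood cradle whose recess matches it in shape and size. Each must end lying flat on the floor of its own recess, let go and still; set the two lenses down gently, do not drop them.

Things in the scene. Friction and masses are not known exactly. Their poses are not given: they have to be found in the camera images.
- lens_large: The larger of two glass lenses in round dark-steel mounts: a flat disc, 58 mm diameter, 24 mm high, about 130 g, glass facing up. Stands flat on the grey bench. Origin: centre of the underside; z up.
- lens_small: The smaller of two glass lenses in round dark-steel mounts: a disc, 38 mm diameter, 24 mm high, about 60 g, glass facing up. Origin: centre of the underside; z up. Unlisted clutter lies among the parts (red clamp, two rubber stoppers, white adapter, all under 25 mm high and over 70 mm away, centre to centre); tall equipment only beyond x = 0.8 m or 0.6 m to the sides.
- bar: Plain aluminium spacer bar, 80 mm long (its x), 24 mm wide (its y), 24 mm high, about 120 g, two dark screw holes in its top. Origin: centre of the underside; z up.
- sensor: Square grey plastic light sensor, 46 mm by 46 mm (its x and y), 24 mm high, about 70 g, black round window in its top. Origin: centre of the underside; z up.
- cradle_large: Fixed birch-plywood block 94 x 94 mm, 12 mm thick, with one round, 74 mm diameter recess in its top, 6 mm deep (its floor is 6 mm above the bench), about 8 mm wider than its part on every side. It does not move. Origin: centre of the underside, under the centre of the recess; z up. Home of the larger lens.
- cradle_small: Fixed birch-plywood block 74 x 74 mm, 12 mm thick, with one round, 54 mm diameter recess in its top, 6 mm deep (its floor is 6 mm above the bench), about 8 mm wider than its part on every side. It does not move. Origin: centre of the underside, under the centre of the recess; z up. Home of the smaller lens.
- cradle_bar: Fixed birch-plywood block 114 x 58 mm (its x and y), 12 mm thick, with one oblong, 96 mm (x) by 40 mm (y) recess in its top, 6 mm deep (its floor is 6 mm above the bench), about 8 mm wider than its part on every side. It does not move. Origin: centre of the underside, under the centre of the recess; z up; x along the recess. Home of the bar.
- cradle_sensor: Fixed birch-plywood block 80 x 80 mm, 12 mm thick, with one square, 62 x 62 mm recess in its top, 6 mm deep (its floor is 6 mm above the bench), about 8 mm wider than its part on every side. It does not move. Origin: centre of the underside, under the centre of the recess; z up; x and y along the recess's sides. Home of the square sensor.
Not all that is in view belongs to the job. Of the things shaped like the bar, the aluminium one is meant.

How it is judged (in metres and radians):
At the end, for the whole second after the job is handed in: Each of the four parts lies flat (within 0.1 rad) and at rest on the floor of its own matching recess: its underside 3 to 8.5 mm above the underside of the cradle, its centre within 13 mm of the cradle's centre horizontally (horizontal distance between lens_large and cradle_large below 0.013 m and z of lens_large in the frame of cradle_large between 0.003 and 0.0085 m and angle between each of lens_large, lens_small, bar, sensor's own z axis and vertical below 0.1 rad and linear speed of each of lens_large, lens_small, bar, sensor below 0.02 m/s and horizontal distance between lens_small and cradle_small below 0.013 m and z of lens_small in the frame of cradle_small between 0.003 and 0.0085 m and horizontal distance between bar and cradle_bar below 0.013 m and z of bar in the frame of cradle_bar between 0.003 and 0.0085 m and horizontal distance between sensor and cradle_sensor below 0.013 m and z of sensor in the frame of cradle_sensor between 0.003 and 0.0085 m); the robot touches nothing.
It fails at once if the large lens is dropped (it falls freely faster than 0.6 m/s, which is a drop of about 18 mm) (linear speed of lens_large above 0.6 m/s and contact force between lens_large and the fingers below 0.05 N).
It fails at once if the small lens is dropped (it falls freely faster than 0.6 m/s, which is a drop of about 18 mm) (linear speed of lens_small above 0.6 m/s and contact force between lens_small and the fingers below 0.05 N).
It also fails if it takes over 112 s, if anything falls off the work surface, if the arm or the gripper's body presses on something with over 40 N, if the wrist force passes 120 N, or if a joint passes its speed limit or range.

## Working session

There is one attempt and no reset: what is moved stays moved. The work goes in short steps, Python scripts to look and compute and a shell command to move; the robot and the scene stay as the last step left them, time stands still between calls to the robot, and variables do not carry over. Pictures are saved under pics/ and viewed, about 12 in all and at most 16, crops included, and the job is handed in when it is done.

```bash
mkdir -p pics; python3 - <<'E'
from rig import bot, vision
import cv2, numpy as np
np.set_printoptions(precision=4,suppress=True)
s=bot.read_state();print(s['position'],s['tcp_rot'],s['time_s'],bot.grip_depth)
for n in('top','side'):
    im=vision.capture(n);cv2.imwrite(f'pics/{n}0.png',im[...,::-1]);print(n,vision.camera_info(n))
print(vision.camera_info('wrist'))
E
```

```text
[ 0.217  -0.5853  0.2216] [[ 0.9377  0.3474 -0.0004]
 [ 0.3474 -0.9377  0.0022]
 [ 0.0004 -0.0022 -1.    ]] 0.0 -0.0187
top {'intrinsics': array([[397.0682,   0.    , 323.8704],
       [  0.    , 397.0682, 199.4938],
       [  0.    ,   0.    ,   1.    ]]), 'camera_from_world': array([[-0.0168, -0.9998,  0.007 , -0.0069],
       [ 0.9881, -0.0155,  0.1532, -0.4983],
       [-0.153 ,  0.0095,  0.9882, -0.9081],
       [ 0.    ,  0.    ,  0.    ,  1.    ]])}
side {'intrinsics': array([[506.3328,   0.    , 314.6707],
       [  0.    , 506.3328, 201.9592],
       [  0.    ,   0.    ,   1.    ]]), 'camera_from_world': array([[-0.7404, -0.6721,  0.0075,  0.3605],
       [ 0.4796, -0.5204,  0.7065, -0.2377],
       [-0.471 ,  0.5267,  0.7077, -1.0361],
       [ 0.    ,  0.    ,  0.    ,  1.    ]])}
{'intrinsics': array([[305.8008,   0.    , 324.5079],
       [  0.    , 305.8008, 204.6428],
       [  0.    ,   0.    ,   1.    ]]), 'mount': array([[-0.0006,  0.952 ,  0.3062,  0.0846],
       [ 1.    ,  0.0006, -0.    ,  0.0003],
       [-0.0002,  0.3062, -0.952 , -0.1617],
       [ 0.    ,  0.    ,  0.    ,  1.    ]])}
```

View pics/top0.png

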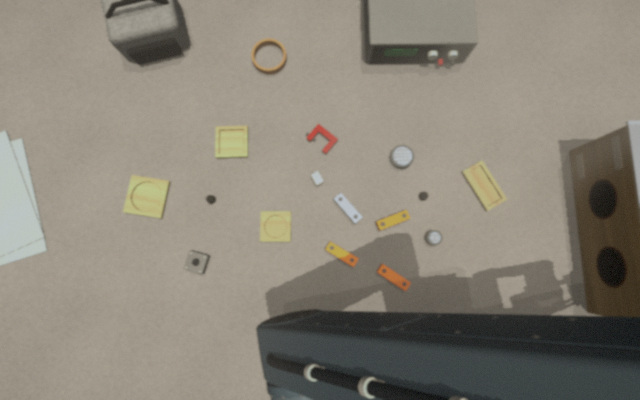

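The picture shows large lens (402,156), small lens (433,237), grey bar (347,208), and sensor (197,262). Bar decoys are yellow (393,220), amber (341,254) and orange (393,277). Lens look-alikes are the stoppers at (211,199) and (423,196). Cradles are sensor (232,142), large (147,197), small (275,226) and bar (484,185). I'll check the choice in an enlarged crop.

```bash
python3 - <<'E'
import cv2
im=cv2.imread('pics/top0.png')
a=cv2.resize(im[130:280,115:315],None,fx=4,fy=4,interpolation=2);b=cv2.resize(im[130:280,310:510],None,fx=4,fy=4,interpolation=2)
cv2.imwrite('pics/L.png',a);cv2.imwrite('pics/R.png',b)
E
```

```text
(no output)
```

View pics/L.png

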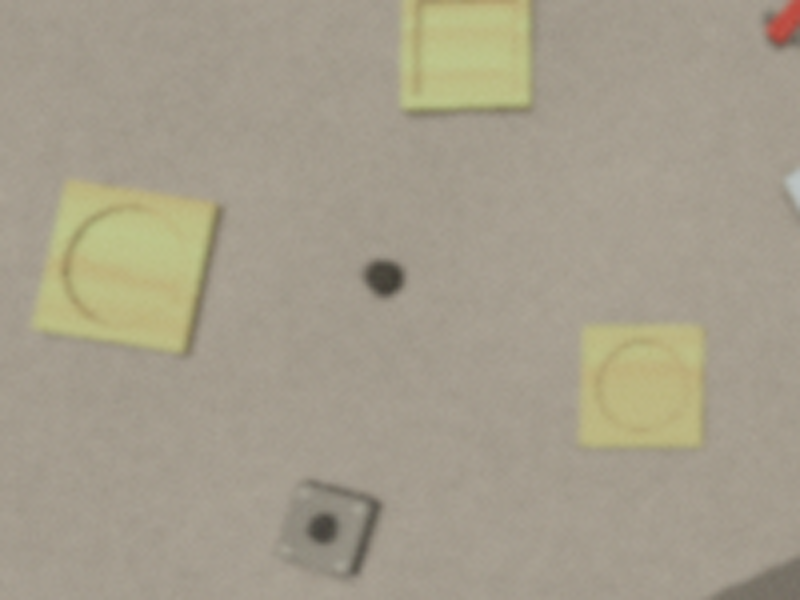

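View pics/R.png

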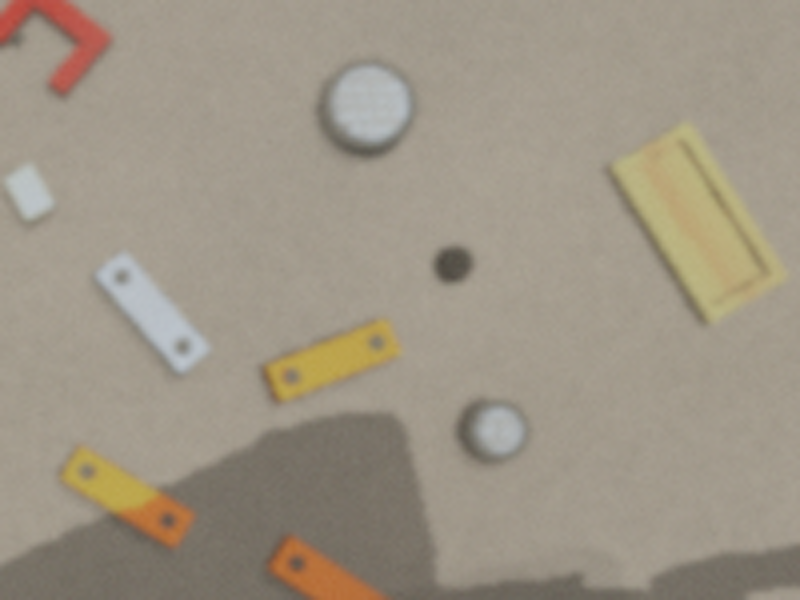

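```bash
cat > h.py <<'E'
import numpy as np
from rig import bot, vision
np.set_printoptions(precision=4,suppress=True)
def ray(name,uv,z,state=None):
    ci=vision.camera_info(name);K=ci['intrinsics']
    if name=='wrist':
        s=state;T=np.eye(4);T[:3,:3]=s['tcp_rot'];T[:3,3]=s['position'];W=T@ci['mount']
    else: W=np.linalg.inv(ci['camera_from_world'])
    uv=np.atleast_2d(uv).astype(float)
    d=np.c_[(uv[:,0]-K[0,2])/K[0,0],-(uv[:,1]-K[1,2])/K[1,1],-np.ones(len(uv))]@W[:3,:3].T
    o=W[:3,3];return (o+d*((z-o[2])/d[:,2])[:,None])[:,:2]
def proj_wrist(p,s):
    ci=vision.camera_info('wrist');T=np.eye(4);T[:3,:3]=s['tcp_rot'];T[:3,3]=s['position']
    q=np.linalg.inv(T@ci['mount'])@np.r_[p,1];K=ci['intrinsics'];return K[0,2]-K[0,0]*q[0]/q[2],K[1,2]+K[1,1]*q[1]/q[2]
def go(x,y,z,ang=None):
    "tool-frame shift (mm) and turn about z (deg) to place TCP at x,y,z with tool y axis at world angle ang (mod 180)"
    s=bot.read_state();R=s['tcp_rot'];d=R.T@(np.array([x,y,z])-s['position'])*1e3
    w=0
    if ang is not None:
        t=np.radians(ang);v=R.T@[np.cos(t),np.sin(t),0];w=np.degrees(np.arctan2(-v[0],v[1]));w=(w+90)%180-90
    print('shift',d.round(1),'turn',round(w,1),'| tilt',R[:,2].round(4),'q6',round(s['joint_positions'][5],1),'t',s['time_s'])
E
python3 - <<'E'
from h import *
L=np.array([115,130]);R=np.array([310,130])
def edges(n,p,full=None):
    p=np.array(p,float);w=ray('top',p,.012);d=np.roll(w,-1,0)-w
    print(n,w.mean(0),'len',np.linalg.norm(d,axis=1),'ang',np.degrees(np.arctan2(d[:,1],d[:,0])))
edges('cl',L+np.array([(67,182),(217,205),(186,352),(33,328)])/4)
edges('cs',L+np.array([(582,326),(703,326),(703,446),(579,446)])/4)
edges('csens',[(216,126),(247,125),(247.5,156.5),(215.5,157)])
edges('cb',R+np.array([(687,124),(785,272),(712,322),(610,168)])/4)
for n,p,o in(('sensor',(323,528),L),('lensL',(369,106),R),('lensS',(497,430),R),('bar1',(122,276),R),('bar2',(183,346),R)):
    w=ray('top',o+np.array(p)/4,.024)[0];print(n,w,np.hypot(*w))
w=ray('top',L+np.array([(305,482),(378,497),(352,575),(278,556)])/4,.024);d=np.roll(w,-1,0)-w
print('sens',w.mean(0),np.linalg.norm(d,axis=1),np.degrees(np.arctan2(d[:,1],d[:,0])))
E
```

```text
cl [0.5163 0.4186] len [0.0942 0.0919 0.0947 0.0917] ang [-99.7062 170.6869  80.1871  -9.6754]
cs [0.4381 0.1033] len [0.0737 0.0728 0.0746 0.0728] ang [-90.9104 179.7713  89.0592  -0.9817]
csens [0.654  0.2136] len [0.0779 0.0818 0.0795 0.0804] ang [ -88.8883 -178.3936   90.0704    0.5338]
cb [ 0.5317 -0.413 ] len [0.1083 0.0563 0.1121 0.0571] ang [-150.5936  122.4721   29.8383  -61.4086]
sensor [0.356  0.2894] 0.45884507638309724
lensL [ 0.6046 -0.2101] 0.6400760133934572
lensS [ 0.4044 -0.2773] 0.49031069280590023
bar1 [ 0.501  -0.0554] 0.5040307540888083
bar2 [ 0.4578 -0.0911] 0.4667734641661496
sens [0.3564 0.2864] [0.0444 0.0472 0.0453 0.0453] [-102.3832  162.7761   74.9872  -18.488 ]
```

```bash
python3 -c "
from h import *
go(.4044,-.2773,.13)"
```

```text
shift [ 282.7 -223.6   92.2] turn 0 | tilt [-0.0004  0.0019 -1.    ] q6 -10.2 t 0.1
```

```bash
python3 -m jog '[[[283,-224,92],[0,0,0],0.3],[[283,-224,92],[0,0,0],0.3],[[283,-224,92],[0,0,0],0.3],[[283,-224,92],[0,0,0],0.3],[[283,-224,92],[0,0,0],0.3],[[283,-224,92],[0,0,0],0.3],[[283,-224,92],[0,0,0],0.3],[[283,-224,92],[0,0,0],0.3],[[283,-224,92],[0,0,0],0.3],[[283,-224,92],[0,0,0],0.3],[[283,-224,92],[0,0,0],0.3],[[283,-224,92],[0,0,0],0.3]]'
cat > look.py <<'E'
import sys,cv2
from h import *
s=bot.read_state();im=vision.capture('wrist');cv2.imwrite(f'pics/{sys.argv[1]}.png',im[...,::-1])
import pickle;pickle.dump(s,open('s.pkl','wb'));print(s['position'],s['time_s'],s['opening'])
E
python3 look.py w1
```

```text
time_s: 1.1
position: [0.405, -0.278, 0.1305]
tcp_rot: [[0.937, 0.348, 0.0], [0.348, -0.937, -0.001], [-0.0, 0.001, -1.0]]
force: [-0.1, 0.2, -0.4]
opening: 0.701
[ 0.405  -0.278   0.1305] 1.1 0.7009670016299727
```

View pics/w1.png

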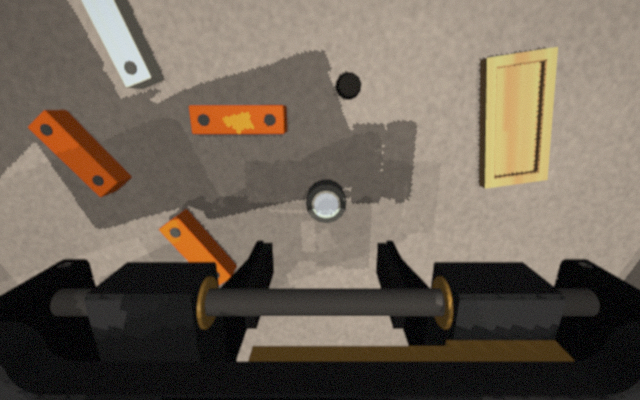

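The wrist view shows the small lens at (326,203) with the jaws symmetric below it. The orange bar's end is near the left finger at (230,270).

```bash
python3 -c "
from h import *
import pickle;s=pickle.load(open('s.pkl','rb'))
print(ray('wrist',[(326,205),(170,217),(235,268),(348,86)],.024,s), proj_wrist([.4044,-.2773,.024],s))
p=ray('wrist',[(326,205)],.024,s)[0];go(*p,.010)
print(ray('wrist',[(484,58),(557,48),(549,181),(483,187)],.012,s))"
```

```text
[[ 0.4037 -0.2803]
 [ 0.3421 -0.1479]
 [ 0.3112 -0.2189]
 [ 0.506  -0.2614]] (np.float64(323.17966239000833), np.float64(203.2344248921759))
shift [ -1.6   0.9 120.8] turn 0 | tilt [ 0.0006 -0.0011 -1.    ] q6 22.1 t 1.15
[[ 0.5667 -0.3603]
 [ 0.5943 -0.4132]
 [ 0.4952 -0.47  ]
 [ 0.4685 -0.4147]]
```

```bash
python3 -m jog '[[[-2,1,40],[0,0,0],0.3],[[-2,1,80],[0,0,0],0.3],[[-2,1,110],[0,0,0],0.3],[[-2,1,121],[0,0,0],0.3],[[-2,1,121],[0,0,0],0.3],[[-2,1,121],[0,0,0],0.8],[[-2,1,121],[0,0,0],0.8],[[-2,1,121],[0,0,0],0.8],[[-2,1,121],[0,0,0],0.8],[[-2,1,121],[0,0,0],0.8],[[-2,1,121],[0,0,0],0.8],[[-2,1,121],[0,0,0],0.8]]'; python3 -c "
from h import *
go(.4381,.1033,.08)"
```

```text
time_s: 2.15
position: [0.4037, -0.2801, 0.0107]
tcp_rot: [[0.938, 0.348, 0.002], [0.348, -0.938, -0.002], [0.001, 0.003, -1.0]]
force: [-1.3, -1.0, 6.8]
opening: 0.43
shift [ 165.6 -347.3  -70. ] turn 0 | tilt [ 0.0016 -0.0022 -1.    ] q6 21.9 t 2.15
```

```bash
python3 -m jog '[[[0,0,-20],[0,0,0],0.8],[[0,0,-60],[0,0,0],0.8],[[15,-32,-75],[0,0,0],0.8],[[166,-347,-75],[0,0,0],0.8],[[166,-347,-75],[0,0,0],0.8],[[166,-347,-75],[0,0,0],0.8],[[166,-347,-75],[0,0,0],0.8],[[166,-347,-75],[0,0,0],0.8],[[166,-347,-75],[0,0,0],0.8],[[166,-347,-75],[0,0,0],0.8],[[166,-347,-75],[0,0,0],0.8],[[166,-347,-75],[0,0,0],0.8]]'; python3 look.py w2;python3 -c "
from h import *
go(.4381,.1033,.017)"
```

```text
time_s: 3.15
position: [0.4378, 0.1082, 0.0849]
tcp_rot: [[0.936, 0.352, 0.001], [0.352, -0.936, 0.001], [0.001, -0.001, -1.0]]
force: [0.1, -0.1, -0.9]
opening: 0.428
[0.4378 0.1082 0.0849] 3.15 0.4278377522372697
shift [-2.   5.2 67.9] turn 0 | tilt [ 0.0013  0.0012 -1.    ] q6 68.9 t 3.2
```

View pics/w2.png

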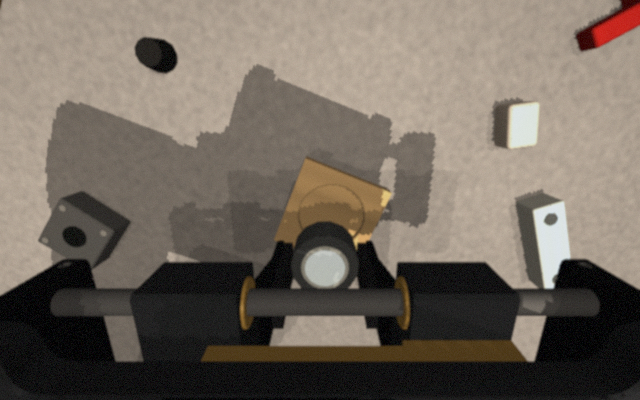

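```bash
python3 -m jog '[[[0,0,0],[0,0,0],0.8],[[0,0,0],[0,0,0],0.8]]'|grep pos; python3 -c "
from h import *
import pickle;s=pickle.load(open('s.pkl','rb'));c=np.array([.4381,.1033,.012])
print(proj_wrist(c,s)); print(ray('wrist',[(306,157),(388,190)],.012,s))
go(.4381,.1033,.017)"
```

```text
position: [0.4381, 0.1037, 0.0847]
(np.float64(329.9693132938631), np.float64(217.07838898904663))
[[0.4775 0.138 ]
 [0.4756 0.0683]]
shift [-0.1  0.3 67.7] turn 0 | tilt [ 0.     -0.0003 -1.    ] q6 68.7 t 3.3667
```

```bash
python3 -m jog '[[[0,0,30],[0,0,0],0.8],[[0,0,50],[0,0,0],0.8],[[0,0,60],[0,0,0],0.8],[[0,0,64],[0,0,0],0.8],[[0,0,67],[0,0,0],0.8],[[0,0,67],[0,0,0],0.8],[[0,0,67],[0,0,0],0.8],[[0,0,67],[0,0,0],0.4],[[0,0,67],[0,0,0],0.4],[[0,0,67],[0,0,0],0.3],[[0,0,67],[0,0,0],0.3]]'; python3 -c "
from h import *
go(.4794,-.0733,.13,39.6+90)"
```

```text
time_s: 4.28
position: [0.4386, 0.1038, 0.018]
tcp_rot: [[0.938, 0.348, 0.001], [0.348, -0.938, -0.0], [0.001, 0.0, -1.0]]
force: [-1.0, 0.6, -0.9]
opening: 0.634
shift [ -23.2  180.3 -112. ] turn -19.3 | tilt [ 0.001 -0.    -1.   ] q6 68.7 t 4.2833
```

```bash
python3 -m jog '[[[0,0,-30],[0,0,0],0.3],[[0,0,-70],[0,0,0],0.3],[[-10,40,-100],[0,0,-7],0.4],[[-20,80,-112],[0,0,-14],0.4],[[-23,120,-112],[0,0,-19.3],0.4],[[-23,160,-112],[0,0,-19.3],0.4],[[-23,180,-112],[0,0,-19.3],0.4],[[-23,180,-112],[0,0,-19.3],0.4],[[-23,180,-112],[0,0,-19.3],0.4],[[-23,180,-112],[0,0,-19.3],0.4]]'; python3 look.py w3
```

```text
time_s: 5.12
position: [0.4783, -0.0726, 0.1294]
tcp_rot: [[0.771, 0.637, -0.002], [0.637, -0.771, 0.001], [-0.001, -0.002, -1.0]]
force: [-0.1, -0.6, -0.6]
opening: 0.6
[ 0.4783 -0.0726  0.1294] 5.1167 0.5996585517607901
```

View pics/w3.png

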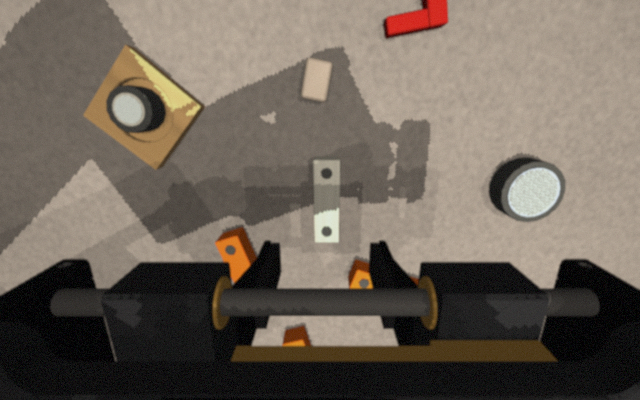

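The small lens sits in the round recess (130,108). The grey bar lies vertical between the jaws, holes at (326,173) and (326,231), and the large lens is at (533,191).

```bash
python3 -c "
from h import *
import pickle;s=pickle.load(open('s.pkl','rb'))
w=ray('wrist',[(326.5,173),(326.5,231)],.024,s);print(w,ray('wrist',[(534,190)],.024,s),ray('wrist',[(240,275),(362,290)],.024,s))
d=w[0]-w[1];p=w.mean(0);a=np.degrees(np.arctan2(d[1],d[0]));print(p,a,np.hypot(*d));go(*p,.010,a+90)"
```

```text
[[ 0.501  -0.0561]
 [ 0.4582 -0.0916]] [[ 0.6083 -0.2105]] [[ 0.3673 -0.0556]
 [ 0.4315 -0.1602]]
[ 0.4796 -0.0739] 39.6628566488065 0.05565273902995915
shift [  0.1   2.8 119.3] turn -0.0 | tilt [-0.002   0.0011 -1.    ] q6 28.5 t 5.1667
```

```bash
python3 -m jog '[[[0,2,40],[0,0,0],0.4],[[0,2,80],[0,0,0],0.4],[[0,2,110],[0,0,0],0.4],[[0,2,119],[0,0,0],0.4],[[0,2,119],[0,0,0],0.4],[[0,2,119],[0,0,0],0.9],[[0,2,119],[0,0,0],0.9],[[0,2,119],[0,0,0],0.9],[[0,2,119],[0,0,0],0.9],[[0,2,119],[0,0,0],0.9],[[0,2,119],[0,0,0],0.9],[[0,2,119],[0,0,0],0.9]]'; python3 -c "
from h import *
go(.5315,-.4138,.09,29.8+90)"
```

```text
time_s: 6.17
position: [0.4809, -0.0747, 0.0116]
tcp_rot: [[0.77, 0.638, 0.001], [0.638, -0.77, -0.0], [0.001, 0.001, -1.0]]
force: [-1.3, 1.9, 7.5]
opening: 0.272
shift [-177.2  293.6  -78.2] turn 9.8 | tilt [ 0.0014 -0.0004 -1.    ] q6 28.4 t 6.1667
```

```bash
python3 -m jog '[[[0,0,-30],[0,0,0],0.9],[[0,0,-70],[0,0,0],0.9],[[-18,29,-78],[0,0,5],0.9],[[-177,294,-78],[0,0,9.8],0.9],[[-177,294,-78],[0,0,9.8],0.9],[[-177,294,-78],[0,0,9.8],0.9],[[-177,294,-78],[0,0,9.8],0.9],[[-177,294,-78],[0,0,9.8],0.9],[[-177,294,-78],[0,0,9.8],0.9],[[-177,294,-78],[0,0,9.8],0.9],[[-177,294,-78],[0,0,9.8],0.9],[[-177,294,-78],[0,0,9.8],0.9]]'; python3 -m jog '[[[0,0,0],[0,0,0],0.9],[[0,0,0],[0,0,0],0.9],[[0,0,0],[0,0,0],0.9]]'|grep pos;python3 look.py w4;python3 -c "
from h import *
go(.5315,-.4138,.019,29.8+90)"
```

```text
time_s: 7.17
position: [0.5321, -0.4202, 0.0887]
tcp_rot: [[0.87, 0.493, 0.003], [0.493, -0.87, -0.005], [0.0, 0.006, -1.0]]
force: [0.3, -0.6, -1.4]
opening: 0.272
position: [0.5311, -0.4116, 0.0881]
[ 0.5311 -0.4116  0.0881] 7.4167 0.27468169307848506
shift [-0.9  2.  69.3] turn 0.1 | tilt [-0.0014  0.0017 -1.    ] q6 12.8 t 7.4667
```

View pics/w4.png

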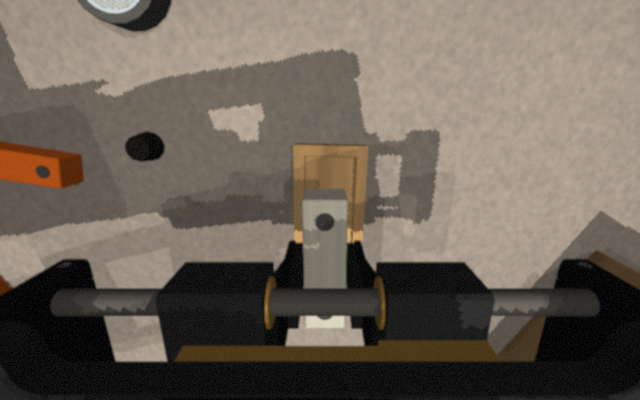

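The bar is held aligned over its cradle. The cradle's far corners are at (293,146) and (369,146), and the recess is parallel to the bar.

```bash
python3 -c "
from h import *
import pickle;s=pickle.load(open('s.pkl','rb'))
w=ray('wrist',[(292.5,145),(369,145)],.012,s);d=w[1]-w[0];print(w,np.hypot(*d));n=np.array([d[1],-d[0]])/np.hypot(*d)
c=w.mean(0)+.057*n;print(n,c, np.degrees(np.arctan2(n[1],n[0])))
go(*c,.019)"
```

```text
[[ 0.5676 -0.3623]
 [ 0.5969 -0.4132]] 0.05879248531068786
[-0.867  -0.4983] [ 0.5328 -0.4162] -150.11220343514398
shift [-0.9  4.7 69.3] turn 0 | tilt [-0.0014  0.0017 -1.    ] q6 12.8 t 7.4667
```

```bash
python3 -m jog '[[[-1,3.5,30],[0,0,0],0.9],[[-1,3.5,50],[0,0,0],0.9],[[-1,3.5,62],[0,0,0],0.9],[[-1,3.5,66],[0,0,0],0.9],[[-1,3.5,69],[0,0,0],0.9],[[-1,3.5,69],[0,0,0],0.9],[[-1,3.5,69],[0,0,0],0.9],[[-1,3.5,69],[0,0,0],0.5],[[-1,3.5,69],[0,0,0],0.5],[[-1,3.5,69],[0,0,0],0.5],[[-1,3.5,69],[0,0,0],0.5]]'; python3 -c "
from h import *
go(.6065,-.2103,.13)"
```

```text
time_s: 8.38
position: [0.5329, -0.4178, 0.0203]
tcp_rot: [[0.868, 0.497, 0.001], [0.497, -0.868, -0.001], [0.0, 0.001, -1.0]]
force: [-0.2, -0.4, 0.5]
opening: 0.463
shift [ 167.1 -143.3 -109.8] turn 0 | tilt [ 0.0009 -0.001  -1.    ] q6 12.6 t 8.3833
```

```bash
python3 -m jog '[[[0,0,-30],[0,0,0],0.5],[[0,0,-70],[0,0,0],0.5],[[25,-20,-100],[0,0,0],0.1],[[50,-43,-110],[0,0,0],0.0],[[167,-143,-110],[0,0,0],0.0],[[167,-143,-110],[0,0,0],0.0],[[167,-143,-110],[0,0,0],0.0],[[167,-143,-110],[0,0,0],0.0],[[167,-143,-110],[0,0,0],0.0],[[167,-143,-110],[0,0,0],0.0],[[167,-143,-110],[0,0,0],0.0]]'; python3 look.py w5
```

```text
time_s: 9.3
position: [0.6065, -0.2108, 0.1298]
tcp_rot: [[0.867, 0.498, 0.0], [0.498, -0.867, -0.001], [-0.0, 0.001, -1.0]]
force: [0.0, -0.9, 0.0]
opening: 0.99
[ 0.6065 -0.2108  0.1298] 9.3 0.9895696864059644
```

View pics/w5.png

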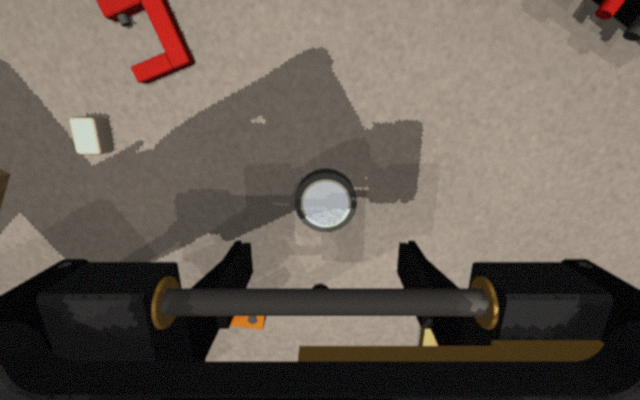

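The large lens is at (326,204), between the jaws and with clear space on both sides.

```bash
python3 -c "
from h import *
import pickle;s=pickle.load(open('s.pkl','rb'))
p=ray('wrist',[(326,203.5)],.024,s)[0];print(p);go(*p,.010)"
```

```text
[ 0.607  -0.2125]
shift [  0.2   1.1 119.8] turn 0 | tilt [ 0.0004 -0.0008 -1.    ] q6 31.1 t 9.35
```

```bash
python3 -m jog '[[[0,1,40],[0,0,0],0],[[0,1,80],[0,0,0],0],[[0,1,110],[0,0,0],0],[[0,1,120],[0,0,0],0],[[0,1,120],[0,0,0],0],[[0,1,120],[0,0,0],0.6],[[0,1,120],[0,0,0],0.6],[[0,1,120],[0,0,0],0.6],[[0,1,120],[0,0,0],0.6],[[0,1,120],[0,0,0],0.6],[[0,1,120],[0,0,0],0.6],[[0,1,120],[0,0,0],0.6]]'; python3 -c "
from h import *
go(.5163,.4186,.09)"
```

```text
time_s: 10.35
position: [0.6075, -0.2115, 0.0109]
tcp_rot: [[0.867, 0.498, 0.002], [0.498, -0.867, -0.001], [0.001, 0.002, -1.0]]
force: [-0.5, 1.4, 5.3]
opening: 0.658
shift [ 234.4 -591.8  -79.9] turn 0 | tilt [ 0.0017 -0.001  -1.    ] q6 31.0 t 10.35
```

```bash
python3 -m jog '[[[0,0,-30],[0,0,0],0.6],[[0,0,-70],[0,0,0],0.6],[[12,-30,-80],[0,0,0],0.6],[[234,-592,-80],[0,0,0],0.6],[[234,-592,-80],[0,0,0],0.6],[[234,-592,-80],[0,0,0],0.6],[[234,-592,-80],[0,0,0],0.6],[[234,-592,-80],[0,0,0],0.6],[[234,-592,-80],[0,0,0],0.6],[[234,-592,-80],[0,0,0],0.6],[[234,-592,-80],[0,0,0],0.6],[[234,-592,-80],[0,0,0],0.6]]'; python3 -c "
from h import *
go(.5163,.4186,.09)"
```

```text
time_s: 11.35
position: [0.5473, 0.1939, 0.0893]
tcp_rot: [[0.868, 0.497, -0.001], [0.497, -0.868, -0.0], [-0.001, -0.0, -1.0]]
force: [0.2, 0.1, -0.9]
opening: 0.657
shift [  84.9 -210.4   -0.7] turn 0 | tilt [-0.0007 -0.0001 -1.    ] q6 68.7 t 11.35
```

```bash
python3 -m jog '[[[85,-210,0],[0,0,0],0.6],[[85,-210,0],[0,0,0],0.6],[[85,-210,0],[0,0,0],0.6],[[85,-210,0],[0,0,0],0.6],[[85,-210,0],[0,0,0],0.6],[[85,-210,0],[0,0,0],0.6],[[85,-210,0],[0,0,0],0.6],[[85,-210,0],[0,0,0],0.6],[[85,-210,0],[0,0,0],0.6],[[85,-210,0],[0,0,0],0.6]]'; python3 look.py w6; python3 -c "
from h import *
go(.5163,.4186,.0173)"
```

```text
time_s: 12.18
position: [0.5176, 0.4147, 0.0892]
tcp_rot: [[0.868, 0.496, -0.001], [0.496, -0.868, -0.001], [-0.002, 0.0, -1.0]]
force: [-0.1, -0.5, -1.7]
opening: 0.654
[0.5176 0.4147 0.0892] 12.1833 0.6542943967670438
shift [ 0.6 -4.3 72. ] turn 0 | tilt [-0.0009 -0.0008 -1.    ] q6 89.4 t 12.2333
```

View pics/w6.png

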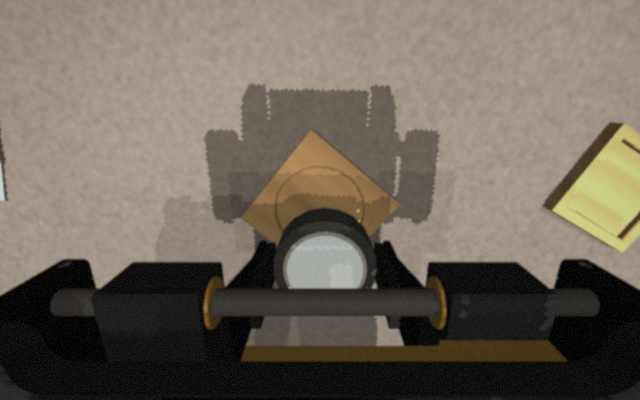

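The lens is held above cradle_large. The cradle corners are at (313,129), (399,206) and (241,218), and the last two are diagonal.

```bash
python3 -c "
from h import *
import pickle;s=pickle.load(open('s.pkl','rb'))
w=ray('wrist',[(313,129),(399.5,206),(241,218)],.012,s);print(w,np.linalg.norm(w[1]-w[2]),np.linalg.norm(w[1]-w[0]),(w[1]+w[2])/2)
go(*((w[1]+w[2])/2),.0173)"
```

```text
[[0.5725 0.4558]
 [0.5539 0.3641]
 [0.4798 0.4728]] 0.13154610652573065 0.09352070087222697 [0.5168 0.4185]
shift [ 1.1 -3.9 72. ] turn 0 | tilt [-0.0009 -0.0008 -1.    ] q6 89.4 t 12.2333
```

```bash
python3 -m jog '[[[1,-3.5,30],[0,0,0],0.6],[[1,-3.5,50],[0,0,0],0.6],[[1,-3.5,62],[0,0,0],0.6],[[1,-3.5,67],[0,0,0],0.6],[[1,-3.5,70],[0,0,0],0.6],[[1,-3.5,71.5],[0,0,0],0.6],[[1,-3.5,71.5],[0,0,0],0.6],[[1,-3.5,71.5],[0,0,0],0.6],[[1,-3.5,71.5],[0,0,0],0.6]]'; python3 -c "
from h import *
go(.5167,.4185,.0173)"
```

```text
time_s: 12.98
position: [0.5174, 0.4203, 0.0191]
tcp_rot: [[0.867, 0.497, 0.002], [0.497, -0.868, 0.001], [0.002, 0.0, -1.0]]
force: [-0.8, 0.1, -1.6]
opening: 0.66
shift [-1.5  1.2  1.8] turn 0 | tilt [ 0.0017  0.001  -1.    ] q6 89.7 t 12.9833
```

Down a touch more, then release and rise.

```bash
python3 -m jog '[[[0,0,1],[0,0,0],0.6],[[0,0,1],[0,0,0],0.6],[[0,0,1],[0,0,0],0.6],[[0,0,1],[0,0,0],0.15],[[0,0,1],[0,0,0],0.15],[[0,0,1],[0,0,0],0.15],[[0,0,1],[0,0,0],0.15],[[0,0,-30],[0,0,0],0.15],[[0,0,-70],[0,0,0],0.15],[[0,0,-110],[0,0,0],0.15],[[0,0,-110],[0,0,0],0.15]]'; python3 -c "
from h import *
go(.3562,.288,.13,-14+0); go(.3562,.288,.13,76)"
```

```text
time_s: 13.9
position: [0.5219, 0.4231, 0.137]
tcp_rot: [[0.867, 0.498, 0.015], [0.498, -0.867, 0.009], [0.017, -0.0, -1.0]]
force: [-0.2, 1.0, 1.0]
opening: 0.848
shift [-211.1   34.7    3.4] turn -46.2 | tilt [ 0.0147  0.0085 -0.9999] q6 89.7 t 13.9
shift [-211.1   34.7    3.4] turn 43.8 | tilt [ 0.0147  0.0085 -0.9999] q6 89.7 t 13.9
```

```bash
python3 -m jog '[[[-35,6,3],[0,0,-7],0.15],[[-70,12,3],[0,0,-14],0.15],[[-105,18,3],[0,0,-21],0.15],[[-140,24,3],[0,0,-28],0.15],[[-175,30,3],[0,0,-35],0.15],[[-211,35,3],[0,0,-42],0.15],[[-211,35,3],[0,0,-46],0.15],[[-211,35,3],[0,0,-46],0.15],[[-211,35,3],[0,0,-46],0.15],[[-211,35,3],[0,0,-46],0.15],[[-211,35,3],[0,0,-46],0.15]]'; python3 look.py w7
```

```text
time_s: 14.82
position: [0.3529, 0.2855, 0.1253]
tcp_rot: [[0.246, 0.969, 0.002], [0.969, -0.246, 0.001], [0.002, 0.002, -1.0]]
force: [-1.0, 0.3, 0.1]
opening: 0.852
[0.3529 0.2855 0.1253] 14.8167 0.8522610006673471
```

View pics/w7.png

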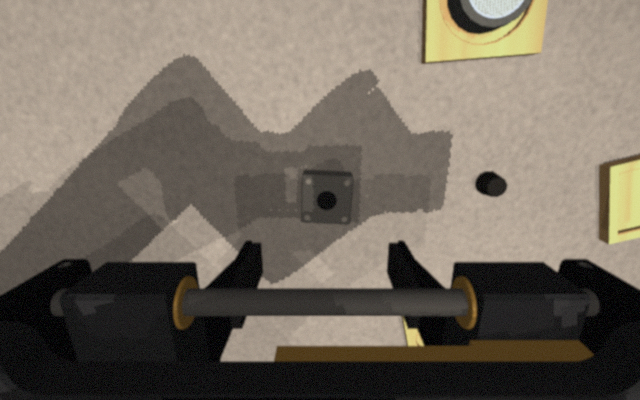

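The sensor is centred at (326,200), with screws at (308,181), (346,183), (306,217) and (345,219), about 3° off the jaws. The large lens sits in its recess at the top right.

```bash
python3 -c "
from h import *
import pickle;s=pickle.load(open('s.pkl','rb'))
w=ray('wrist',[(308,181),(346,183),(306,217),(345,219),(326,200)],.024,s);print(w,w[:4].mean(0))
d=[w[1]-w[0],w[3]-w[2]];a=[np.degrees(np.arctan2(v[1],v[0])) for v in d];print(a);go(*w[4],.010,np.mean(a))"
```

```text
[[0.3444 0.3102]
 [0.3764 0.3002]
 [0.3337 0.2781]
 [0.3679 0.2674]
 [0.3555 0.2893]] [0.3556 0.289 ]
[np.float64(-17.381313024948188), np.float64(-17.43516048732985)]
shift [  4.5   1.7 115.1] turn 3.2 | tilt [ 0.0016  0.0008 -1.    ] q6 39.0 t 14.8667
```

```bash
python3 -m jog '[[[4.5,1.7,40],[0,0,3.2],0.15],[[4.5,1.7,80],[0,0,3.2],0.15],[[4.5,1.7,105],[0,0,3.2],0.15],[[4.5,1.7,115],[0,0,3.2],0.15],[[4.5,1.7,115],[0,0,3.2],0.15],[[4.5,1.7,115],[0,0,3.2],0.7],[[4.5,1.7,115],[0,0,3.2],0.7],[[4.5,1.7,115],[0,0,3.2],0.7],[[4.5,1.7,115],[0,0,3.2],0.7],[[4.5,1.7,115],[0,0,3.2],0.7],[[4.5,1.7,115],[0,0,3.2],0.7],[[4.5,1.7,115],[0,0,3.2],0.7]]'; python3 -c "
from h import *
go(.654,.2136,.09,0.5)"
```

```text
time_s: 15.87
position: [0.3546, 0.2888, 0.011]
tcp_rot: [[0.299, 0.954, 0.002], [0.954, -0.299, 0.001], [0.002, 0.002, -1.0]]
force: [-1.0, -0.3, 7.1]
opening: 0.523
shift [ 17.7 308.4 -78.4] turn -17.9 | tilt [ 0.002   0.0009 -1.    ] q6 42.5 t 15.8667
```

```bash
python3 -m jog '[[[0,0,-30],[0,0,0],0.7],[[0,0,-70],[0,0,0],0.7],[[2,35,-78],[0,0,-6],0.7],[[18,308,-78],[0,0,-12],0.7],[[18,308,-78],[0,0,-17.9],0.7],[[18,308,-78],[0,0,-17.9],0.7],[[18,308,-78],[0,0,-17.9],0.7],[[18,308,-78],[0,0,-17.9],0.7],[[18,308,-78],[0,0,-17.9],0.7],[[18,308,-78],[0,0,-17.9],0.7],[[18,308,-78],[0,0,-17.9],0.7],[[18,308,-78],[0,0,-17.9],0.7]]'; python3 -m jog '[[[0,0,0],[0,0,0],0.7],[[0,0,0],[0,0,0],0.7],[[0,0,0],[0,0,0],0.7]]'|grep pos;python3 look.py w8;python3 -c "
from h import *
go(.654,.2136,.018,0.5)"
```

```text
time_s: 16.87
position: [0.6537, 0.2128, 0.0874]
tcp_rot: [[-0.007, 1.0, -0.001], [1.0, 0.007, 0.0], [0.0, -0.001, -1.0]]
force: [-0.3, -0.3, -1.3]
opening: 0.529
position: [0.6514, 0.2144, 0.0879]
[0.6514 0.2144 0.0879] 17.1167 0.5238054327890624
shift [-0.8  2.4 70. ] turn 0.1 | tilt [-0.0014 -0.0002 -1.    ] q6 8.3 t 17.1667
```

View pics/w8.png

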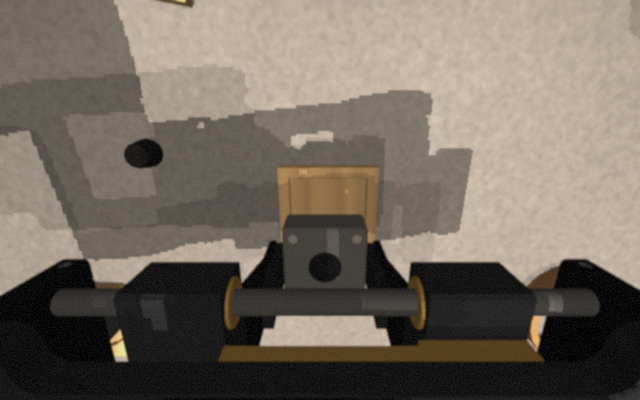

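The sensor is held square over its cradle. The far corners are at (277,167) and (379,167).

```bash
python3 -c "
from h import *
import pickle;s=pickle.load(open('s.pkl','rb'))
w=ray('wrist',[(277,166.5),(379,166.5)],.012,s);d=w[1]-w[0];n=np.array([d[1],-d[0]])/np.hypot(*d)
c=w.mean(0)+.04*n;print(w,np.hypot(*d),c);go(*(c/2+np.array([.654,.2136])/2),.018)"
```

```text
[[0.6135 0.2535]
 [0.6935 0.2543]] 0.08003650116179833 [0.6539 0.2139]
shift [-0.7  2.3 70. ] turn 0 | tilt [-0.0014 -0.0002 -1.    ] q6 8.3 t 17.1667
```

```bash
python3 -m jog '[[[-1,2,30],[0,0,0],0.7],[[-1,2,50],[0,0,0],0.7],[[-1,2,62],[0,0,0],0.7],[[-1,2,67],[0,0,0],0.7],[[-1,2,70],[0,0,0],0.7],[[-1,2,70],[0,0,0],0.7],[[-1,2,70],[0,0,0],0.7],[[-1,2,70],[0,0,0],0.25],[[-1,2,70],[0,0,0],0.25],[[-1,2,70],[0,0,0],0.25],[[-1,2,70],[0,0,0],0.25]]'; python3 -m jog '[[[0,0,-30],[0,0,0],0.25],[[0,0,-70],[0,0,0],0.25],[[0,0,-110],[0,0,0],0.25],[[0,0,-150],[0,0,0],0.25],[[0,0,-190],[0,0,0],0.25],[[-80,-200,-190],[0,0,0],0.25],[[-80,-200,-190],[0,0,0],0.25],[[-80,-200,-190],[0,0,0],0.25],[[-80,-200,-190],[0,0,0],0.25],[[-80,-200,-190],[0,0,0],0.25],[[-80,-200,-190],[0,0,0],0.25],[[-80,-200,-190],[0,0,0],0.25]]'
python3 - <<'E'
from h import *
import cv2
im=vision.capture('top')[...,::-1];si=vision.capture('side')[...,::-1]
cv2.imwrite('pics/t1.png',im);cv2.imwrite('pics/s1.png',si)
cv2.imwrite('pics/tc.png',cv2.resize(im[110:290,110:520],(800,351),interpolation=2))
E
```

```text
time_s: 18.08
position: [0.6557, 0.2128, 0.0188]
tcp_rot: [[-0.009, 1.0, 0.001], [1.0, 0.009, 0.0], [0.0, 0.001, -1.0]]
force: [-0.7, -0.5, -0.4]
opening: 0.716
time_s: 19.08
position: [0.4523, 0.1303, 0.2083]
tcp_rot: [[-0.008, 1.0, -0.003], [1.0, 0.008, -0.0], [-0.0, -0.003, -1.0]]
force: [0.9, 0.3, 0.1]
opening: 0.753
```

View pics/tc.png

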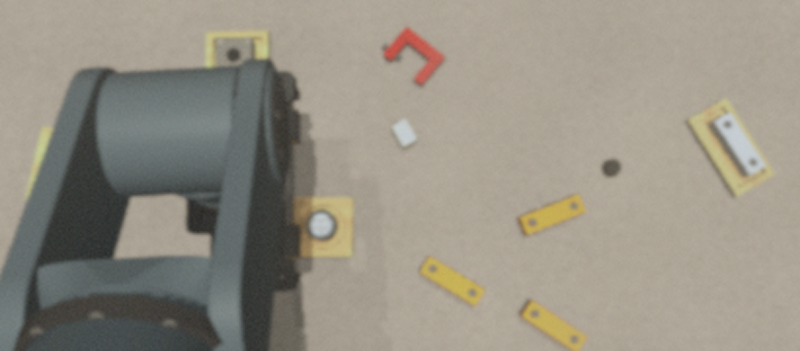

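View pics/s1.png

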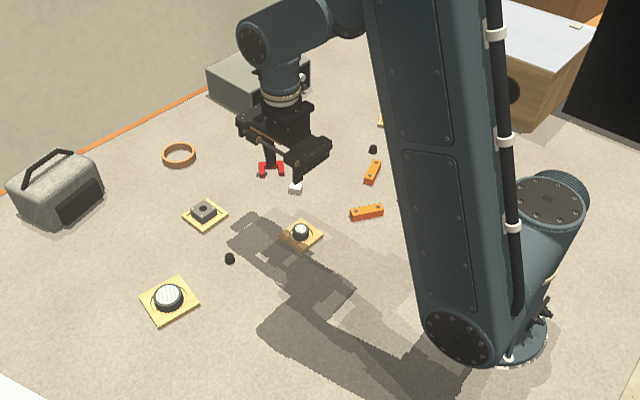

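The side view shows the large lens (168,297), sensor (204,210) and small lens (302,232) in their cradles. In the top view the bar looks off towards the right, so I'll measure all four.

```bash
python3 - <<'E'
from h import *
import cv2
k=410/800
w=ray('top',110+np.array([(728,125),(753,162)])*k,.030);print('bar',w.mean(0),w.mean(0)-[.532,-.4146])
c=ray('top',110+np.array([(724,98),(773,171),(736,195),(687,121)])*k,.012);print('cb',c.mean(0))
print('ls',ray('top',110+np.array([321,225])*k,.030)-[.4385,.1033],'sens',ray('top',110+np.array([233,54])*k,.030)-[.654,.2137])
for n,p,c in(('ll',(169,294),(.5165,.4186)),('sens',(205,208),(.654,.2137)),('ls',(302,230),(.4385,.1033))): print(n,ray('side',p,.030)-c)
im=cv2.imread('pics/t1.png');cv2.imwrite('pics/b.png',cv2.resize(im[150:220,445:525],None,fx=7,fy=7,interpolation=2))
E
```

```text
bar [ 0.5324 -0.4177] [ 0.0004 -0.0031]
cb [ 0.5328 -0.4118]
ls [[0.0007 0.0001]] sens [[0.003  0.0011]]
ll [[-0.0053 -0.0016]]
sens [[-0.0041 -0.003 ]]
ls [[-0.0074  0.0017]]
```

View pics/b.png

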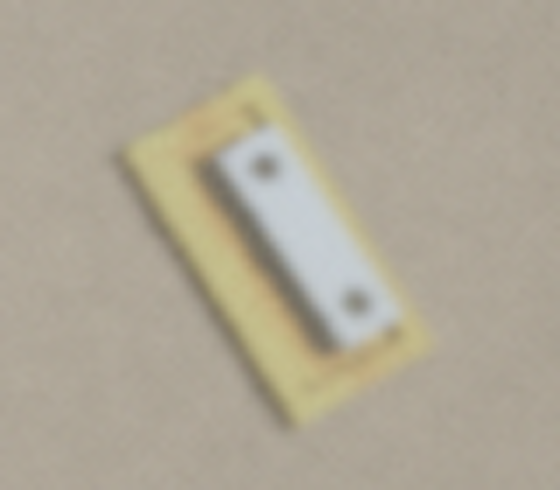

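Bar offset from the cradle is 3–6 mm against 8 mm play. I'll take a closer wrist look at it, since there is plenty of time.

```bash
python3 -m jog '[[[-560,75,20],[0,0,0],0.25],[[-560,75,20],[0,0,0],0.25],[[-560,75,20],[0,0,0],0.25],[[-560,75,20],[0,0,0],0.25],[[-560,75,20],[0,0,0],0.25],[[-560,75,20],[0,0,0],0.25],[[-560,75,20],[0,0,0],0.25],[[-560,75,20],[0,0,0],0.25],[[-560,75,20],[0,0,0],0.25],[[-560,75,20],[0,0,0],0.25],[[-560,75,20],[0,0,0],0.25],[[-560,75,20],[0,0,0],0.25]]' | grep pos
python3 -m jog '[[[-60,8,0],[0,0,0],0.25],[[-60,8,0],[0,0,0],0.25],[[-60,8,0],[0,0,0],0.25],[[-60,8,0],[0,0,0],0.25],[[-60,8,0],[0,0,0],0.25],[[-60,8,0],[0,0,0],0.25]]' | grep pos
python3 look.py w9; python3 -c "
import cv2
im=cv2.imread('pics/w9.png');cv2.imwrite('pics/w9c.png',cv2.resize(im[100:300,195:455],None,fx=3,fy=3,interpolation=2))"
```

```text
position: [0.529, -0.3674, 0.1902]
position: [0.536, -0.4222, 0.1901]
[ 0.536  -0.4222  0.1901] 20.6833 0.7468807948940672
```

View pics/w9c.png

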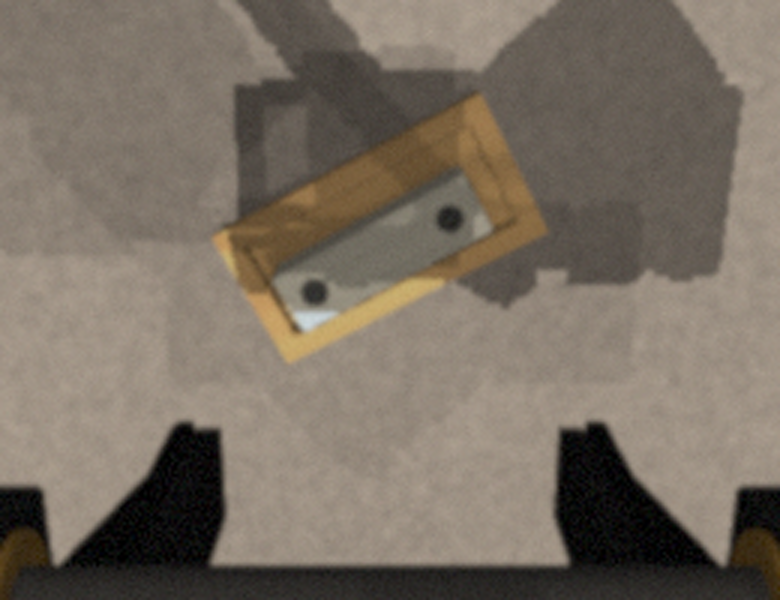

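The bar lies inside the recess, close to its near wall, with holes at crop pixels (315,292) and (449,218).

```bash
python3 -c "
from h import *
import pickle;s=pickle.load(open('s.pkl','rb'));o=np.array([195,100])
h=o+np.array([(315,292),(449,218)])/3
c=ray('wrist',o+np.array([(480,93),(548,232),(290,362),(213,238)])/3,.012,s)
print(c.mean(0),np.linalg.norm(np.roll(c,-1,0)-c,axis=1))
for z in(.030,.036): w=ray('wrist',h,z,s);print(z,w.mean(0)-c.mean(0),np.linalg.norm(w[0]-w[1]))
n=np.array([-.497,.868]);w=ray('wrist',h,.03,s);print('across',(w.mean(0)-c.mean(0))@n)"
```

```text
[ 0.5327 -0.4153] [0.0581 0.1123 0.0573 0.1131]
0.03 [ 0.0004 -0.0037] 0.05570642532288432
0.036 [ 0.0004 -0.0022] 0.05466798745877252
across -0.003411695309269739
```

The bar is 3.7 mm off centre, and its hole spacing fits a top at 30 mm, so it is on the recess floor. I'm handing in.

```bash
python3 -m jog '[[[0,0,0],[0,0,0],0.25],[[0,0,0],[0,0,0],0.25],[[0,0,0],[0,0,0],0.25]]' | grep pos; python3 -c "
from rig import bot
print(bot.hand_in())"
```

```text
position: [0.5357, -0.4229, 0.1907]
the job is handed in; nothing more can be done
None
```

All four parts are in their matching cradles, released, and the job is handed in at about 21 s of the 112 s allowed. No verdict was reported. I placed the small lens, bar, large lens and sensor in that order, each lowered to within about 1–3 mm of its recess floor before letting go.

The last checks of the horizontal offset between each part and its cradle centre, against the 13 mm limit:

| Part | Top camera | Side camera | Wrist camera |
|---|---|---|---|
| Bar | 3 mm | not visible | 3.7 mm |
| Sensor | 3 mm | 5 mm | not checked |
| Small lens | 1 mm | 7.5 mm | not checked |
| Large lens | hidden by the arm | 5.5 mm | not checked |

- **Disagreement:** the side camera reads 5–7.5 mm where the top camera reads 1–3 mm. I took the side values as coarse pixel readings with a common bias, since all of them are still inside the limit.
- **Flatness and seating:** I measured this only for the bar, whose hole spacing fits a top 30 mm above the bench. For the other three I judged it by eye.
- **Large lens:** I had no close look from above after releasing it, only the side view and its appearance in one wrist picture.
- **Robot:** the gripper was about 19 cm above the bench and touching nothing at hand-in.

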